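Set the stop pin under the gluing carriage and let the carriage down on it

ROBOT

A 6-joint arm with a two-finger parallel gripper is mounted at the origin on the work surface. World frame = base frame: x ahead of the robot, y to its left, z up, the work surface at z = 0. Lengths are in mm, angles in rad, forces in N, time in s.
With the tool pointing down it reaches from about 375 to 975 mm from the base axis. Payload 3.8 kg.
Tool frame: the origin (TCP) lies on the centre line of the jaws, within the pads' length; the fingertips stand 25 mm ahead of it and the grasp point (between the pads) lies 6 mm ahead of it; z points along the fingers, y is the line along which they close (so a half turn about z gives the same grasp; the last joint's range is limited). The gripper opens to 88 mm and grips with 3 to 60 N. Pads are 18 mm wide; open, the fingers measure 123 mm over their backs; the gripper's body (75 mm by 187 mm) begins 45 mm behind the grasp point.
Start: joints at [-1.317, 0.264, 1.604, -0, 1.274, -0.037], TCP at [193.53, -646.656, 224.706] pointing down, gripper open.
Joint ranges: [-2.63, 2.63], [-0.94, 2.18], [0.31, 2.57], [-1.31, 4.45], [0, 2.66], [-2.55, 2.55]. Speed limits (rad/s): [2.57, 2.57, 3.14, 3.14, 3.14, 3.14].

INTERFACE

Orientations are given as [roll, pitch, yaw] about the fixed x, y, z axes, in that order (R = Rz(yaw) Ry(pitch) Rx(roll)).
In Python, from rig import r gives the robot as it stands. The module is installed in compiled form; this text tells all that it offers.
- The arm moves only by the tool arm_command, never from a script. Its argument "steps" is a list of rows, each a list of 3 entries, a list of its own where there are three numbers: the opening, from 0 (shut) to 1 (fully open), then the shift along the world's x, y, z as a fraction of full scale, then the turn, a rotation vector about the world's x, y, z as a fraction of full scale. In form: [[fingers, [tx, ty, tz], [wx, wy, wz]], ...]. A call has 1 to 10 rows; each row shifts and turns the commanded pose from where the row before left it; what a row does not reach is not made up. Full scale, the value 1, is 0.025 m for a shift and 5 degrees for a turn. A row lasts 1/12 s, in which the tool goes at most 41.7 mm and 7.16 degrees, less where a joint would pass 70% of its speed; a pose out of reach is approached as far as the arm can. A call with a number of a shift or a turn outside -1 to 1 is refused whole. A call with a gripper value outside its range is refused whole. The fingers move at their own pace and stop on an object; "grip_force" is the grip in N (left out, the last holds). Time passes only in rows, so rows that do not move let the fingers close. It gives the time, the measured TCP pose, the force, the opening and the grip force at its end, in the units of the state.
- r.get_state(): the state, without advancing time (a new reading comes with each control period).
- r.capture(name): name is "scene" or "top" or "wrist"; returns a dict with "img" (384x512x3 uint8, red, green, blue), "fx", "fy", "cx", "cy" (pixels), "k1" (the pictures are not rectified: a ray, as slopes to the right and down, at radius r is drawn at 1 + k1 r^2 times it, then the intrinsics apply), "T" (4x4, takes a point from camera to world coordinates); the wrist camera has in their place "hand_eye" (4x4, takes a point from camera to tool coordinates, whose origin is the TCP and whose axes are the flange's). Camera axes: x right, y down, z forward; pixel columns grow to the right and rows downward; lengths in mm; the calibration is good to about 2 mm. A picture is of the moment at which its call begins: read the wrist's pose just before it. There is no depth.
- r.finish_job(): hands the job in; it is judged then, once.
Trained networks look in a picture, given as the dict that the camera call returned (one of the last four; its "shot" number tells which), for a name from the list of things; names that differ only in an ending like _2 or _b are one class to them, and where a whole thing is asked for, a point or a joint stands for the part that bears it (a point fixed in the world has none). Each returns a list of dicts, best first, with "confidence" (0 to 1); they miss things now and then, are a little off and sometimes report something else, mostly with a low value. They report only what shows in the picture. A call takes as long as a camera call. They do not tell look-alikes from the thing itself.
- r.masks_of(target, picture): "pixels" (384x512 bool, what is visible of it).
- r.landmark_of(target, picture): "centre" ([x, y, z] in mm, in the coordinates of the camera as it stood for that picture, good to about 4 mm: a listed point, or the origin of a listed thing).
The state is a dict: "time": time; "joint_positions": joint angles; "dq": joint speeds; "tau": joint torques, N m; "position": TCP position; "eef_rot": TCP orientation; "contact_force": force on the tool from outside, world axes, zero at the start; "torque": the same for the moment, N m; "opening": finger opening in mm; "grasp_force": force on a finger pad.
Only numpy, scipy, OpenCV 4.12 (cv2) and the standard library are available. Lean on these libraries where they do the work, as an engineer would, in place of code of your own. Each camera call takes 0.05 s, during which the arm holds its last target. There are 200 camera calls.

TASK

Take the stop pin out of its wooden block and push it fully home, square to the sloping board, in the highest hole below the carriage that leaves room for the pin's collar. Do not shift the carriage before the pin is in; then gently slide the carriage with its lamp shade down the board until you feel its lower edge come firmly against the pin's collar. Leave the carriage and the pin standing like that and do not disturb the other things on the bench.

Things in the scene. Friction and masses are not known exactly. Their poses are not given: they have to be found in the camera images.
- board: plywood board, 300 x 200 x 18 mm, fixed, sloping 35 degrees, low end towards the robot. Origin: centre of its underside; x up the slope, y across, z out of the upper face (at z = 18 mm). Five round holes right through it, 15.2 mm wide, square to the face, at y = 0, x = -100, -60, -20, 20, 60 mm; the carriage covers some. Aluminium rails 16 mm high at y = +-86 mm.
- carriage (a joint): carriage sliding on the board: 0 with its lower edge at board x = -100 mm, growing up the slope to 0.15 m; friction holds it where it is left. Aluminium plate 105 mm along the slope, 150 mm wide, 13 mm high, bearing a white dome-shaped lamp shade (96 mm wide, top 61 mm off the board) and uphill of it an upright wooden grip.
- carriage_edge (a point): middle of the carriage's lower (downhill) edge, on the board's upper face; its axes are those of the board
- carriage_grip (a point): point in the upright wooden grip of the carriage, 97.5 mm up the slope from the lower edge and 85 mm off the board's face; the grip is 14 mm thick along the slope, 26 mm wide across it, and its top is 103 mm off the face (18 mm beyond this point)
- pin: stop pin, 130 mm long: steel rod 14 mm wide, chamfered end 56 mm below the origin; round steel collar 26 mm wide, 12 mm thick; black square handle 22 x 22 mm, 12 to 74 mm above the origin. Origin: centre of the collar's underside; z along the pin to the handle, x and y square to the handle's sides. Starts upright in its block, collar on the block.
- pin_block: fixed wooden block 85 x 85 x 64 mm with a 17 mm upright hole in the middle that holds the pin at the start; origin: centre of its underside
- mug: white mug, 76 mm wide, 90 mm high, a bystander; origin: centre of its underside
- glue: white glue bottle, 56 mm wide, 150 mm high, a bystander; origin: centre of its underside
- tape: grey roll of tape lying flat, 96 mm wide, 24 mm high, a bystander; origin: centre of its underside
Things that resemble listed ones, but are neither listed nor needed, are in the scene too. What is meant by the pin is not green, and is the smaller of those in its own colour.

How it is judged (in metres and radians):
On the way, in this order (a step that is already met when the one before it is completed fails the run):
1. the pin is fully home (collar within 4 mm of the board, square within 0.12 rad) in the highest hole below the carriage that has room for its collar (z of pin in the frame of board between 0.014 and 0.022 m and angle between the z axis of pin and the z axis of board, either way round below 0.12 rad and angle between pin's own z axis and vertical below 1.2 rad and y of pin in the frame of carriage_edge between -0.005 and 0.005 m and x of pin in the frame of carriage_edge between -0.059 and -0.009 m), for 0.2 s.
2. the carriage has been slid down and bears on the pin's collar (over 1 N between them) (contact force between carriage and pin above 1 N), for 0.1 s.
At the end, for the whole second after the job is handed in: the pin stands fully home in its hole (collar within 4 mm of the board, square within 0.12 rad), the carriage's lower edge rests against the collar (edge 9 to 17 mm from the pin's axis; 13 mm is touching), and both are at rest (z of pin in the frame of board between 0.014 and 0.022 m and angle between the z axis of pin and the z axis of board, either way round below 0.12 rad and angle between pin's own z axis and vertical below 1.2 rad and y of pin in the frame of carriage_edge between -0.005 and 0.005 m and x of pin in the frame of carriage_edge between -0.017 and -0.009 m and linear speed of pin below 0.02 m/s and velocity of joint carriage between -0.005 and 0.005 m/s).
It fails at once if the carriage is shifted by more than 8 mm before the pin is in the board (distance of carriage_edge from where it was at the start of the episode above 0.008 m and z of pin in the frame of board above 0.03 m).
It fails at once if the carriage is driven against the pin with more than 30 N (contact force between carriage and pin above 30 N).
It fails at once if a bystander (mug, glue bottle, tape) is shifted by more than 30 mm (distance of any of mug, glue, tape from where it was at the start of the episode above 0.03 m).
It fails at once if the pin is pushed into a hole above the carriage, or into one further down than the highest that has room for its collar (z of pin in the frame of board between 0 and 0.03 m and angle between the z axis of pin and the z axis of board, either way round below 0.2 rad and y of pin in the frame of board between -0.02 and 0.02 m and (x of pin in the frame of carriage_edge below -0.061 m or x of pin in the frame of carriage_edge above 0 m)).
It also fails if it takes over 58 s, if anything falls off the work surface, if the arm or the gripper's body presses on something with over 40 N, if the wrist force passes 120 N, or if a joint passes its speed limit or range.

## Working session

There is one attempt and no reset: what is moved stays moved. The work goes in short steps, Python scripts to look and compute and a tool call to move; the robot and the scene stay as the last step left them, time stands still between calls to the robot, and variables do not carry over. Pictures are saved under pics/ and viewed, at most 10 in all, crops included, and the job is handed in when it is done.

Besides the shell and the picture viewer there is one more tool, called after ">>>" as name(argument=value, ...) on one line, values as JSON. arm_command: Moves the arm, as the interface text tells. Shift numbers are shares of 0.025 m and turn numbers shares of 5 degrees, none past 1 either way. Its arguments: {"type":"object","properties":{"steps":{"type":"array"},"grip_force":{"type":"number"}},"required":["steps"]}

```bash
mkdir -p pics; cat > h.py <<'E'
import numpy as np, cv2
from rig import r
from scipy.spatial.transform import Rotation as Ro
def save(p,n): cv2.imwrite('pics/'+n,p['img'][:,:,::-1])
def T_tool(s):
    T=np.eye(4);T[:3,:3]=Ro.from_euler('xyz',s['eef_rot']).as_matrix();T[:3,3]=s['position'];return T
def cap(n):
    s=r.get_state();p=r.capture(n)
    if n=='wrist': p['Tw']=T_tool(s)@np.array(p['hand_eye'])
    else: p['Tw']=np.array(p['T'])
    return p
def lm(t,p):
    return [(round(d['confidence'],2),np.round((p['Tw']@np.append(d['centre'],1))[:3],1).tolist()) for d in r.landmark_of(t,p)]
def proj(p,X):
    c=np.linalg.inv(p['Tw'])@np.append(X,1); u=c[:2]/c[2]; u=u*(1+p['k1']*(u@u)); return [p['fx']*u[0]+p['cx'],p['fy']*u[1]+p['cy']]
def ray(p,uv):
    d=np.array([(uv[0]-p['cx'])/p['fx'],(uv[1]-p['cy'])/p['fy']]);u=d.copy()
    for _ in range(20): u=d/(1+p['k1']*(u@u))
    return p['Tw'][:3,3],p['Tw'][:3,:3]@np.append(u,1)
E
python3 - <<'E'
from h import *
a=[]
for n in('scene','top'):
    p=cap(n);save(p,n+'.png');a.append(p['img'])
    for t in 'board carriage carriage_edge carriage_grip pin pin_block mug glue tape'.split(): print(n,t,lm(t,p))
E
```

```text
scene board [(0.73, [615.9, 1.3, 112.3]), (0.29, [525.3, -305.8, -6.9])]Traceback (most recent call last):
  File "<stdin>", line 5, in <module>
  File "h.py", line 13, in lm
    return [(round(d['confidence'],2),np.round((p['Tw']@np.append(d['centre'],1))[:3],1).tolist()) for d in r.landmark_of(t,p)]
                                                                                                            ~~~~~~~~~~~~~^^^^^
ValueError: it knows: board, carriage_edge, carriage_grip, glue, mug, pin, pin_block, tape
```

View pics/scene.png

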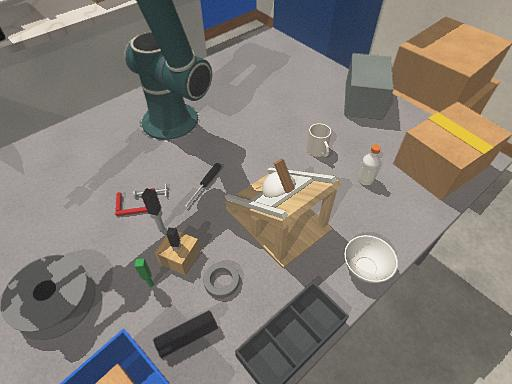

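The scene view shows the board with carriage near (285,195), the block with a black-handled pin at (178,245), a larger black one at (153,205), and a green one at (143,272).

```bash
python3 - <<'E'
from h import *
for n in('scene','top'):
    p=cap(n);save(p,n+'.png')
    for t in 'board carriage_edge carriage_grip pin pin_block mug glue tape'.split(): print(n,t,[x for x in lm(t,p) if x[0]>.2])
    q=[(d['confidence'],np.array(np.nonzero(d['pixels'])).mean(1).round()[::-1],d['pixels'].sum()) for d in r.masks_of('pin',p)]; print(q)
cv2.imwrite('pics/top2.png',cv2.resize(p['img'][:,:,::-1],(800,600),interpolation=cv2.INTER_CUBIC))
E
```

```text
scene board [(0.43, [581.1, -3.9, 109.6])]
scene carriage_edge [(0.63, [581.3, -3.6, 109.5])]
scene carriage_grip [(0.69, [615.0, 2.2, 233.5])]
scene pin [(0.82, [544.4, -405.1, 51.4]), (0.77, [405.8, -290.0, 69.9]), (0.61, [523.5, -304.3, 65.4])]
scene pin_block [(0.83, [526.2, -302.2, -3.4])]
scene mug [(0.63, [482.9, 316.3, -4.0])]
scene glue [(0.98, [689.3, 333.3, -0.1]), (0.29, [611.3, -3.2, 109.9])]
scene tape [(0.83, [663.7, -256.5, -1.5])]
[(0.87, array([144., 271.]), np.int64(274)), (0.75, array([173., 238.]), np.int64(230)), (0.62, array([153., 206.]), np.int64(518))]
top board [(0.96, [611.3, -3.2, 107.3])]
top carriage_edge [(0.82, [580.3, -5.4, 111.7])]
top carriage_grip [(0.8, [611.0, -3.0, 237.1]), (0.56, [486.9, 312.4, -0.8]), (0.37, [684.0, 332.9, -0.9])]
top pin [(0.68, [404.6, -289.7, 73.1]), (0.45, [544.9, -405.2, 53.8]), (0.39, [525.9, -302.7, 61.8])]
top pin_block [(0.67, [524.3, -303.2, -0.8])]
top mug [(0.62, [484.9, 312.9, -0.8])]
top glue [(0.82, [684.8, 329.8, 0.7])]
top tape [(0.57, [666.8, -258.2, 0.2])]
[(0.7, array([341., 248.]), np.int64(150)), (0.45, array([374., 205.]), np.int64(98))]
```

View pics/top2.png

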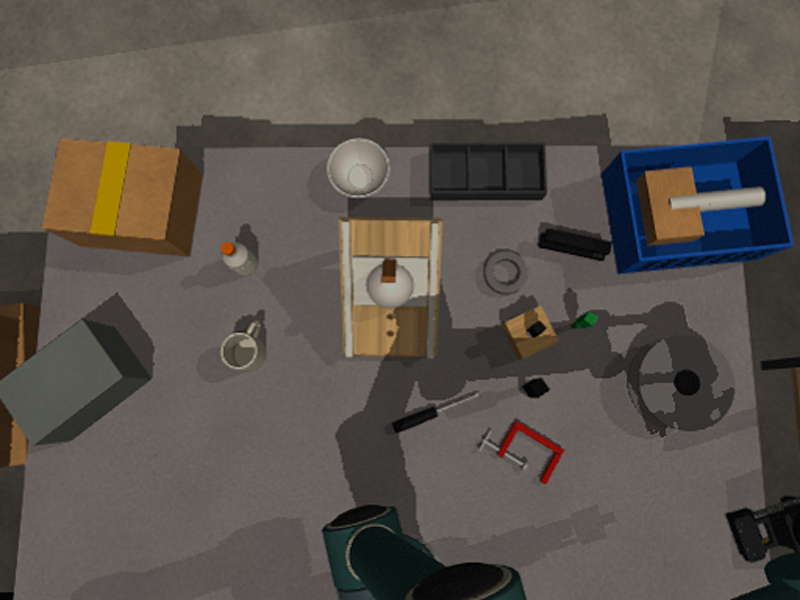

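The top view shows the board aligned with world x, two free holes at (390,316) and (390,333) below the carriage, and the block with the pin at (535,330). The carriage edge is at board x ≈ -23, so the target is the x = -60 hole.

>>> arm_command(steps=[[1, [1, 1, 0.5], [0, 0, 0]], [1, [1, 1, 0.5], [0, 0, 0]], [1, [1, 1, 0.5], [0, 0, 0]], [1, [1, 1, 0.5], [0, 0, 0]], [1, [1, 1, 0.5], [0, 0, 0]], [1, [1, 1, 0.5], [0, 0, 0]], [1, [1, 1, 0.5], [0, 0, 0]], [1, [1, 1, 0.5], [0, 0, 0]], [1, [1, 1, 0], [0, 0, 0]], [1, [1, 1, 0], [0, 0, 0]]], grip_force=30)

```text
time: 1.93
position: [445.0, -395.7, 326.5]
eef_rot: [3.139, -0.002, 0.291]
contact_force: [1.1, -0.3, 0.2]
opening: 88.3
grasp_force: 0.0
```

```bash
python3 - <<'E'
from h import *
s=r.get_state();print({k:np.round(v,3).tolist() for k,v in s.items()})
p=cap('wrist');print(np.round(p['hand_eye'],3),p['fx'],p['cx'],p['cy'],p['k1'])
save(p,'w1.png')
for t in('pin','pin_block'): print(t,lm(t,p))
print(proj(p,[525,-303,64]))
E
```

```text
{'time': 1.933, 'joint_positions': [-0.769, 0.066, 1.648, 0.0, 1.425, 0.511], 'dq': [0.714, 0.04, -0.007, 0.001, -0.007, 0.707], 'tau': [-3.574, -42.602, -37.383, 0.076, 0.148, -0.751], 'position': [444.996, -395.727, 326.549], 'eef_rot': [3.139, -0.002, 0.291], 'contact_force': [1.121, -0.326, 0.198], 'torque': [-0.019, -0.046, 0.006], 'grasp_force': 0.0, 'opening': 88.257}
[[ 0.00000e+00 -9.60000e-01 -2.82000e-01  7.26520e+01]
 [ 1.00000e+00  1.00000e-03 -1.00000e-03 -4.80000e-01]
 [ 1.00000e-03 -2.82000e-01  9.60000e-01 -1.59834e+02]
 [ 0.00000e+00  0.00000e+00  0.00000e+00  1.00000e+00]] 341.2356496339232 254.328882357542 193.3320039492125 0.01941407792225027
pin [(0.76, [527.0, -298.6, 61.3]), (0.76, [550.0, -404.0, 57.5])]
pin_block [(0.59, [533.1, -299.2, 0.5])]
[np.float64(197.73197977909635), np.float64(65.75203207207906)]
```

View pics/w1.png

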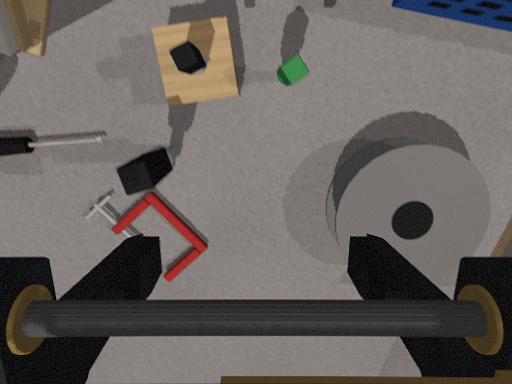

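Pin in block at (188,57) upright, handle rotated in the image; big black pin at (145,170), green at (293,70). Move to hover over the pin.

>>> arm_command(steps=[[1, [0.81, 0.94, -0.6], [0, 0, 0]], [1, [0.81, 0.94, -0.6], [0, 0, 0]], [1, [0.81, 0.94, -0.6], [0, 0, 0]], [1, [0.81, 0.94, -0.6], [0, 0, 0]], [1, [0, 0, 0], [0, 0, 0]], [1, [0, 0, 0], [0, 0, 0]], [1, [0, 0, 0], [0, 0, 0]]])

```text
time: 2.67
position: [523.9, -303.8, 264.8]
eef_rot: [3.141, 0.001, 0.29]
contact_force: [-0.3, 0.1, -0.6]
opening: 88.1
grasp_force: 0.0
```

```bash
python3 - <<'E'
from h import *
s=r.get_state();print(s['position'],s['eef_rot'],abs(s['dq']).max() if hasattr(s['dq'],'max') else s['dq'])
p=cap('wrist');save(p,'w2.png')
for t in('pin','pin_block'): print(t,lm(t,p))
g=p['img'].max(2)
# top face: dark blob of the pin mask; fit min-area rect of mask
for d in r.masks_of('pin',p):
    m=d['pixels']; c=np.array(np.nonzero(m)).mean(1)[::-1]; print(d['confidence'],c,m.sum(),cv2.minAreaRect(np.argwhere(m)[:,::-1].astype(np.float32)))
for X in ([525,-303,138],[525,-303,76]): print(proj(p,X))
E
```

```text
[ 523.89840045 -303.80747228  264.76015436] [3.14110556e+00 8.31587221e-04 2.90331342e-01] 0.016084567844041747
pin [(0.78, [410.7, -288.1, 73.0]), (0.75, [528.4, -297.4, 60.3])]
pin_block []
0.81 [209.2443074  270.59297913] 2108 ((208.38998413085938, 263.7699890136719), (40.022247314453125, 74.67047119140625), 8.130102157592773)
0.68 [361.59651779 177.03633611] 1321 ((360.2923278808594, 174.30828857421875), (59.29298782348633, 28.996475219726562), 42.709388732910156)
0.55 [253.36663234 169.41606591] 971 ((252.88873291015625, 168.571044921875), (37.84974670410156, 30.549041748046875), 68.74949645996094)
[np.float64(254.65161070232975), np.float64(179.09792060496864)]
[np.float64(254.64227013755954), np.float64(164.6345392904429)]
```

View pics/w2.png

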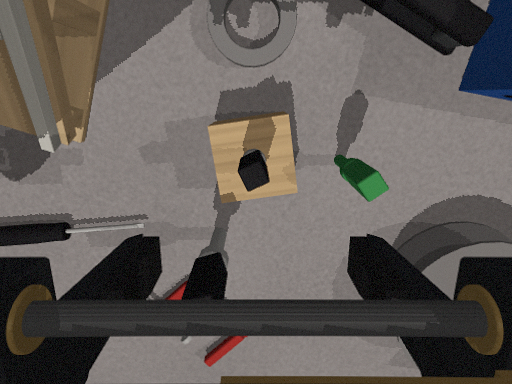

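```bash
python3 - <<'E'
from h import *
im=cv2.imread('pics/w2.png')[140:205,220:290]
im=np.clip(im.astype(float)*2.2,0,255).astype(np.uint8)
cv2.imwrite('pics/w2c.png',cv2.resize(im,None,fx=8,fy=8,interpolation=cv2.INTER_CUBIC))
E
```

```text
(no output)
```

View pics/w2c.png

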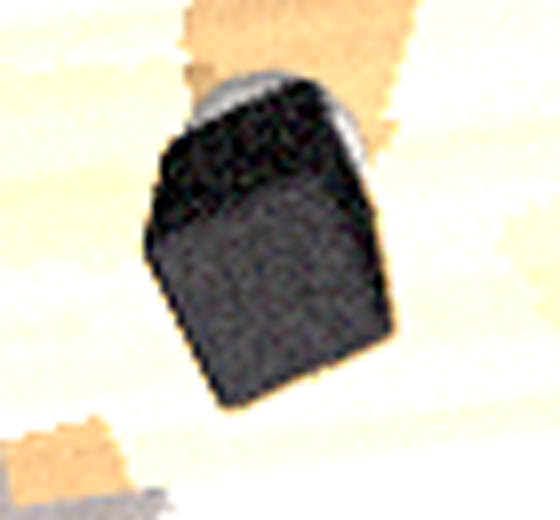

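The crop shows the handle's top face with corners around (150,240), (225,408), (392,330): rotated ~25° relative to the tool. The centre is at about (527,-301.5).

>>> arm_command(steps=[[1, [0.03, 0.02, -0.6], [0, 0, 1]], [1, [0.03, 0.02, -0.6], [0, 0, 1]], [1, [0.03, 0.02, -0.6], [0, 0, 1]], [1, [0.03, 0.02, -0.6], [0, 0, 1]], [1, [0, 0, -0.6], [0, 0, 1]], [1, [0, 0, 0], [0, 0, 0]], [1, [0, 0, 0], [0, 0, 0]], [1, [0, 0, 0], [0, 0, 0]]])

```text
time: 3.53
position: [527.8, -301.5, 191.0]
eef_rot: [3.14, -0.0, 0.724]
contact_force: [0.7, -0.6, -0.4]
opening: 88.1
grasp_force: 0.0
```

```bash
python3 - <<'E'
from h import *
p=cap('wrist');im=p['img'][:,:,::-1]
for X in ([527.2,-301.5,138],): print(proj(p,X))
im=im[110:230,180:330]
im=np.clip(im.astype(float)*2,0,255).astype(np.uint8)
cv2.imwrite('pics/w3c.png',cv2.resize(im,None,fx=5,fy=5,interpolation=cv2.INTER_CUBIC))
E
```

```text
[np.float64(254.46397231942873), np.float64(209.3426705432397)]
```

View pics/w3c.png

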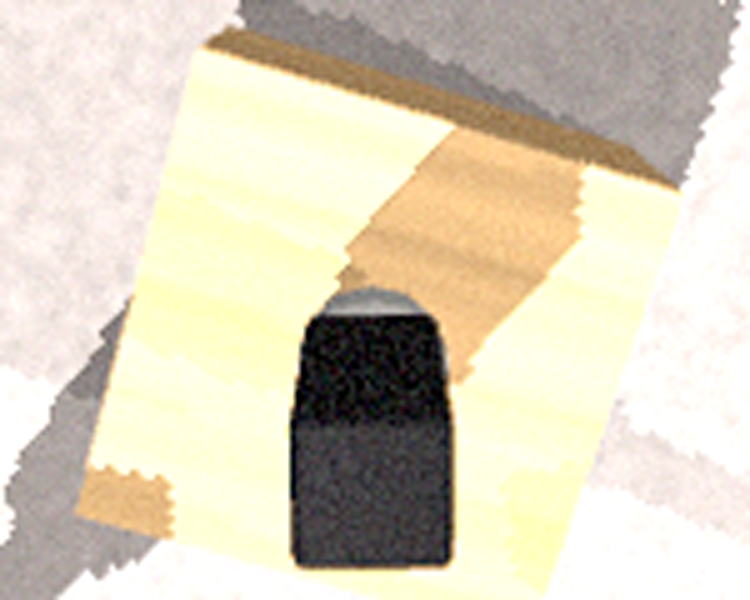

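Aligned: handle's top face centred at (254.6,209), as predicted. Descend and grip.

>>> arm_command(steps=[[1, [0, 0, -0.76], [0, 0, 0]], [1, [0, 0, -0.76], [0, 0, 0]], [1, [0, 0, -0.76], [0, 0, 0]], [1, [0, 0, -0.76], [0, 0, 0]], [1, [0, 0, 0], [0, 0, 0]], [1, [0, 0, 0], [0, 0, 0]], [0, [0, 0, 0], [0, 0, 0]], [0, [0, 0, 0], [0, 0, 0]], [0, [0, 0, 0], [0, 0, 0]], [0, [0, 0, 0], [0, 0, 0]]], grip_force=40)

```text
time: 4.42
position: [528.3, -301.2, 115.2]
eef_rot: [3.139, -0.001, 0.727]
contact_force: [0.5, -0.2, 0.0]
opening: 63.4
grasp_force: 0.0
```

>>> arm_command(steps=[[0, [0, 0, 0], [0, 0, 0]], [0, [0, 0, 0], [0, 0, 0]], [0, [0, 0, 0], [0, 0, 0]], [0, [0, 0, 0], [0, 0, 0]], [0, [0, 0, 0], [0, 0, 0]]])

```text
time: 4.83
position: [527.4, -300.6, 113.6]
eef_rot: [-3.141, 0.0, 0.727]
contact_force: [1.0, -0.7, 0.1]
opening: 30.3
grasp_force: 0.0
```

>>> arm_command(steps=[[0, [0, 0, 0], [0, 0, 0]], [0, [0, 0, 0], [0, 0, 0]], [0, [0, 0, 0], [0, 0, 0]], [0, [0, 0, 0], [0, 0, 0]]])

```text
time: 5.17
position: [527.6, -300.7, 113.6]
eef_rot: [-3.142, 0.0, 0.727]
contact_force: [-0.3, -0.0, -0.7]
opening: 21.4
grasp_force: 40.0
```

Gripped (21.4 mm). Lift out and turn, then measure the holes.

>>> arm_command(steps=[[0, [0, 0, 0.5], [0, 0, 0]], [0, [0, 0, 0.7], [0, 0, 0]], [0, [0, 0, 0.8], [0, 0, 0]], [0, [0, 0, 1], [0, 0, 0]], [0, [0, 0, 1], [0, 0, -1]], [0, [0, 0.5, 1], [0, 0, -1]], [0, [0, 1, 1], [0, 0, -1]], [0, [0, 1, 1], [0, 0, -1]], [0, [0, 1, 0], [0, 0, -1]], [0, [0, 1, 0], [0, 0, -1]]])

```text
time: 6.0
position: [528.5, -187.6, 292.5]
eef_rot: [3.139, -0.005, 0.199]
contact_force: [0.5, 0.6, -1.9]
opening: 21.7
grasp_force: 40.0
```

```bash
python3 - <<'E'
from h import *
p=cap('top');save(p,'top3.png')
for t in 'board carriage_edge carriage_grip'.split(): print(t,[x for x in lm(t,p) if x[0]>.2])
im=cv2.cvtColor(p['img'],cv2.COLOR_RGB2GRAY)
sub=im[185:235,215:285]
big=cv2.resize(p['img'][135:235,210:290,::-1],None,fx=6,fy=6,interpolation=cv2.INTER_CUBIC);cv2.imwrite('pics/top3c.png',big)
c,s=np.cos(np.radians(35)),np.sin(np.radians(35)); n=np.array([-s,0,c]);E=np.array([580.6,-4.5,110.8])
_,m=cv2.threshold(sub,60,255,cv2.THRESH_BINARY_INV)
N,L,st,ce=cv2.connectedComponentsWithStats(m)
for i in range(1,N):
    if 6<st[i,4]<120:
        w=(L==i)*(90.-sub); uv=np.array([215+(w.sum(0)@np.arange(70))/w.sum(),185+(w.sum(1)@np.arange(50))/w.sum()])
        o,d=ray(p,uv); X=o+d*((E-o)@n/(d@n)); print(st[i],uv,X, 'rel edge',(X-E)@np.array([c,0,s]))
E
```

```text
board [(0.66, [610.8, -3.7, 112.0])]
carriage_edge [(0.83, [580.5, -7.2, 112.0])]
carriage_grip [(0.87, [612.8, 0.9, 236.3]), (0.34, [612.0, 0.7, 111.6]), (0.3, [686.0, 334.2, 2.0])]
[68  5  2  8 11] [283.83442623 193.07377049] [ 581.39158504 -113.47846829  111.35427381] rel edge 0.9663468960914672
```

View pics/top3c.png

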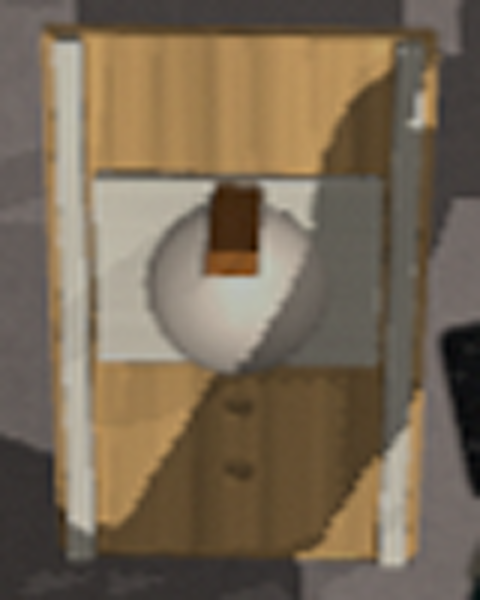

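Two holes show at crop (238,405) and (238,470), carriage edge at row ≈362, board's low end at row 553, so the upper one is the x=-60 hole and has room.

```bash
python3 - <<'E'
from h import *
p=cap('top')
c,s=np.cos(np.radians(35)),np.sin(np.radians(35)); n=np.array([-s,0,c]);ex=np.array([c,0,s])
O=np.array([611,-3.3,109.5]);P0=O+18*n
for name,v in dict(h60=(238,405),h100=(238,470),edge=(238,364),lowL=(80,555),lowR=(393,558),lowmid=(236,553)).items():
    uv=((v[0]+.5)/6-.5+210,(v[1]+.5)/6-.5+135); o,d=ray(p,uv); X=o+d*((P0-o)@n/(d@n)); print(name,X.round(1),'bx',((X-O)@ex).round(1))
E
```

```text
h60 [554.8  -1.7  92.2] bx -56.0
h100 [521.8  -1.1  69. ] bx -96.2
edge [575.2  -2.  106.4] bx -31.1
lowL [477.2  88.4  37.8] bx -150.7
lowR [475.7 -87.5  36.7] bx -152.6
lowmid [478.3   0.6  38.6] bx -149.4
```

>>> arm_command(steps=[[0, [0, 1, 0], [0, 0, -1]], [0, [0, 1, 0], [0, -1, -1]], [0, [-0.5, 1, 0], [0, -1, -0.28]], [0, [-1, 1, 0], [0, -1, 0]], [0, [-1, 1, 0], [0, -1, 0]], [0, [-1, 1, 0], [0, -1, 0]], [0, [0, 1, 0], [0, -1, 0]], [0, [0, 0, 0], [0, -1, 0]], [0, [0, 0, 0], [0, 0, 0]], [0, [0, 0, 0], [0, 0, 0]]])

```text
time: 7.08
position: [438.7, -13.6, 287.8]
eef_rot: [3.13, -0.608, 0.006]
contact_force: [0.1, 0.2, -1.2]
opening: 21.6
grasp_force: 40.0
```

>>> arm_command(steps=[[0, [0.36, 0.12, -0.85], [0, -0.01, -0.02]], [0, [0.36, 0.12, -0.85], [0, -0.01, -0.02]], [0, [0.36, 0.12, -0.85], [0, -0.01, -0.02]], [0, [0.36, 0.12, -0.85], [0, -0.01, 0]], [0, [0, 0, 0], [0, 0, 0]], [0, [0, 0, 0], [0, 0, 0]], [0, [0, 0, 0], [0, 0, 0]]])

```text
time: 7.67
position: [477.4, -2.1, 205.1]
eef_rot: [3.131, -0.614, -0.0]
contact_force: [0.9, 0.2, -1.9]
opening: 21.2
grasp_force: 40.0
```

```bash
python3 - <<'E'
from h import *
s=r.get_state();print(s['position'],s['eef_rot'])
p=cap('wrist');save(p,'w4.png');np.savez('w4.npz',Tw=p['Tw'])
for t in 'board carriage_edge pin'.split(): print(t,[x for x in lm(t,p) if x[0]>.2])
T=T_tool(s)
for z in(49.6,105.6,120,135.6): print(z,np.round(proj(p,(T@[0,0,z,1])[:3]),1),(T@[0,0,z,1])[:3].round(1))
cv2.imwrite('pics/w4b.png',cv2.resize(p['img'][:,:,::-1],(800,600),interpolation=cv2.INTER_CUBIC))
E
```

```text
[477.3970708   -2.12472598 205.1190871 ] [ 3.13071563e+00 -6.13736544e-01 -2.33538672e-04]
board [(0.69, [616.0, -1.0, 112.6])]
carriage_edge [(0.94, [580.6, -6.1, 111.5])]
pin [(0.64, [504.2, -0.6, 160.8])]
49.6 [255.5 209.4] [506.   -2.7 164.6]
105.6 [255.4 186.7] [538.2  -3.3 118.8]
120 [255.3 182.2] [546.5  -3.4 107. ]
135.6 [255.3 177.8] [555.5  -3.6  94.3]
```

View pics/w4b.png

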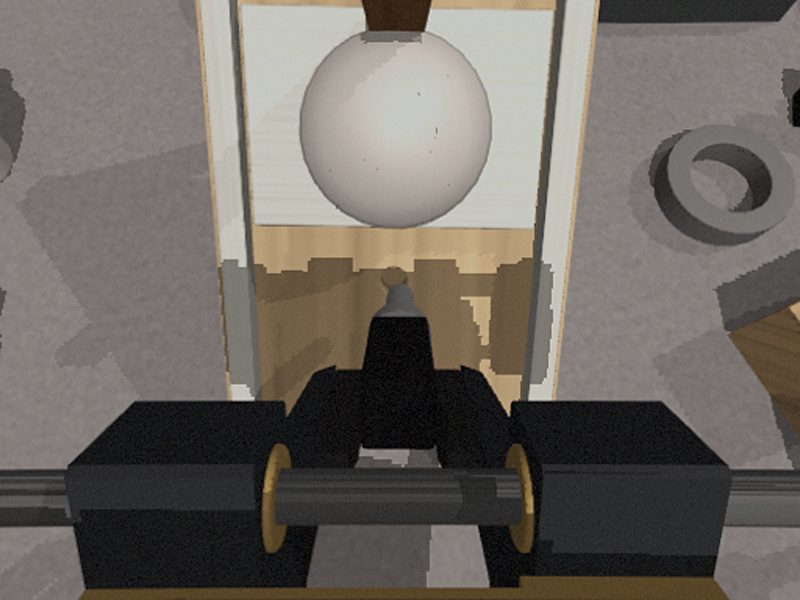

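The hole shows at about (394,277), the rod tip at (399,290) just in front, axis 2.8 mm off to the right. Correct roll and y and get closer.

>>> arm_command(steps=[[0, [0.17, 0.05, -0.25], [0.1, 0.03, 0.07]], [0, [0.17, 0, -0.25], [0, 0, 0]], [0, [0, 0, 0], [0, 0, 0]], [0, [0, 0, 0], [0, 0, 0]], [0, [0, 0, 0], [0, 0, 0]], [0, [0, 0, 0], [0, 0, 0]]])

```text
time: 8.37
position: [484.6, 0.1, 191.5]
eef_rot: [-3.141, -0.612, 0.001]
contact_force: [-0.2, -0.0, -2.2]
opening: 21.3
grasp_force: 40.0
```

```bash
python3 - <<'E'
from h import *
s=r.get_state();print(s['position'],s['eef_rot'])
p=cap('wrist');save(p,'w5.png')
T=T_tool(s)
for z in(49.6,105.6,115,120,125,130): print(z,np.round(proj(p,(T@[0,0,z,1])[:3]),1),(T@[0,0,z,1])[:3].round(1))
im=p['img'][155:215,215:295,::-1]
im=np.clip(im.astype(float)*1.6,0,255).astype(np.uint8)
cv2.imwrite('pics/w5c.png',cv2.resize(im,None,fx=10,fy=10,interpolation=cv2.INTER_CUBIC))
E
```

```text
[4.84552389e+02 1.29876311e-01 1.91534089e+02] [-3.14148948e+00 -6.11912932e-01  8.72240239e-04]
49.6 [255.5 209.4] [5.130e+02 2.000e-01 1.509e+02]
105.6 [255.4 186.7] [5.452e+02 2.000e-01 1.051e+02]
115 [255.4 183.7] [5.506e+02 2.000e-01 9.740e+01]
120 [255.3 182.2] [5.535e+02 2.000e-01 9.330e+01]
125 [255.3 180.8] [5.564e+02 2.000e-01 8.920e+01]
130 [255.3 179.4] [5.592e+02 2.000e-01 8.510e+01]
```

View pics/w5c.png

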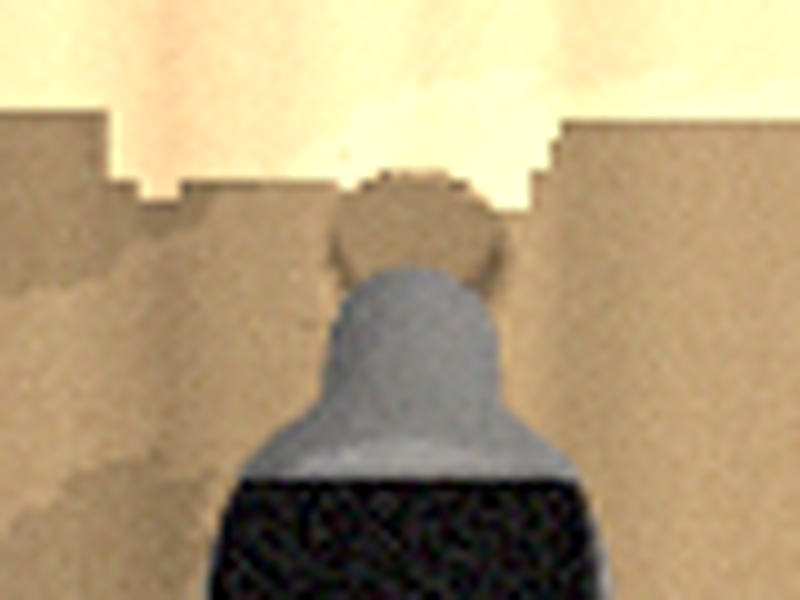

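Hole at crop centre ≈(418,256), rod axis at u≈412: the hole is ~0.6 mm right and ~1.2 mm uphill of the axis. Correct and close in.

>>> arm_command(steps=[[0, [0.12, -0.02, -0.13], [0, 0, 0]], [0, [0.12, -0.01, -0.13], [0, 0, 0]], [0, [0, 0, 0], [0, 0, 0]], [0, [0, 0, 0], [0, 0, 0]], [0, [0, 0, 0], [0, 0, 0]], [0, [0, 0, 0], [0, 0, 0]]])

```text
time: 8.92
position: [490.5, -0.6, 184.7]
eef_rot: [-3.141, -0.611, 0.001]
contact_force: [0.8, 0.2, -1.5]
opening: 21.3
grasp_force: 40.0
```

```bash
python3 - <<'E'
from h import *
s=r.get_state();print(s['position'],s['eef_rot'],s['contact_force'])
p=cap('wrist');save(p,'w6.png')
im=p['img'][155:215,215:295,::-1]
im=np.clip(im.astype(float)*1.6,0,255).astype(np.uint8)
cv2.imwrite('pics/w6c.png',cv2.resize(im,None,fx=10,fy=10,interpolation=cv2.INTER_CUBIC))
E
```

```text
[490.54764975  -0.64854989 184.66981523] [-3.14131696e+00 -6.11321641e-01  7.05542170e-04] [ 0.79561398  0.20462684 -1.45137779]
```

View pics/w6c.png

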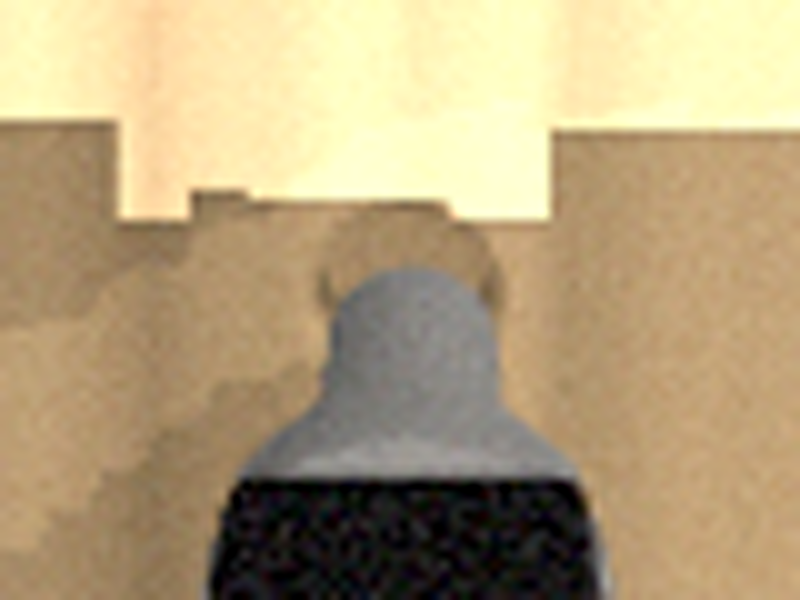

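Laterally aligned now (hole 322–503, rod centre 412). Advance along the axis, watching the force.

>>> arm_command(steps=[[0, [0.06, 0, -0.06], [0, 0, 0]], [0, [0.046, 0, -0.066], [0, 0, 0]], [0, [0.046, 0, -0.066], [0, 0, 0]], [0, [0.046, 0, -0.066], [0, 0, 0]], [0, [0.046, 0, -0.066], [0, 0, 0]], [0, [0, 0, 0], [0, 0, 0]]])

```text
time: 9.47
position: [496.7, -0.6, 176.2]
eef_rot: [-3.141, -0.611, 0.001]
contact_force: [0.9, 0.1, -2.7]
opening: 21.4
grasp_force: 40.0
```

>>> arm_command(steps=[[0, [0.046, 0, -0.066], [0, 0, 0]], [0, [0.046, 0, -0.066], [0, 0, 0]], [0, [0, 0, 0], [0, 0, 0]], [0, [0, 0, 0], [0, 0, 0]]])

```text
time: 9.8
position: [499.0, -0.6, 173.2]
eef_rot: [-3.141, -0.611, 0.001]
contact_force: [1.1, 0.2, -1.1]
opening: 21.8
grasp_force: 40.0
```

```bash
python3 - <<'E'
from h import *
s=r.get_state();print(s['position'],s['eef_rot'],s['contact_force'],s['torque'])
p=cap('wrist');save(p,'w7.png')
g=p['img'].sum(2)//3
print(g[172:196:1,244:270])
E
```

```text
[498.95057057  -0.64094185 173.16359495] [-3.14131407e+00 -6.11295031e-01  7.19993215e-04] [ 1.11761133  0.15511499 -1.14732063] [0.05394161 0.26213872 0.03764544]
[[147 145 150 153 155 157 156 164 164 162 163 159 158 159 157 157 158 163
  162 163 165 164 164 159 163 165]
 [146 149 156 153 156 165 163 165 165 162 161 157 156 156 158 159 160 158
  162 164 162 165 162 165 164 167]
 [149 147 150 154 156 163 163 164 162 164 160 161 159 156 159 161 159 160
  164 165 164 164 165 165 165 163]
 [146 151 155 159 165 167 165 166 164 165 163 163 159 157 159 161 160 160
  161 164 164 166 162 166 166 162]
 [146 147 148 150 162 160 160 160 162 160 159 157 155 156 157 157 156 163
  164 166 163 165 164 163 165 165]
 [ 91  91  91  94  95  94  93  98  95  89  89  89  88  90  90  88 108 167
  165 164 164 167 165 164 164 164]
 [ 87  93  96  97  97  98  96 100  99  99  95  93  90  94  96  95 109 160
  163 161 160 161 168 163 166 165]
 [ 91  92  92  99 100  97 102  96  96  95  87  85  87  92  94  88  96  91
   95  90  94 111 164 161 163 160]
 [ 92  94  98  99 100  97  96  82  78  72  71  77  74  73  70  7
[... 980 characters left out ...]
86  87  86
   86  85  82  82  91  98  99 100]
 [ 82  73  63  62  63  66  66  71  73  74  75  78  80  84  84  84  87  87
   86  86  81  81  94 100  94 100]
 [ 79  79  65  63  65  64  65  74  75  73  80  81  81  84  85  88  87  84
   85  82  83  87  98 101 100  97]
 [ 83  76  71  57  65  66  72  71  73  78  78  77  81  84  83  85  85  86
   89  84  84  85  99 103  98  93]
 [ 84  80  76  63  65  63  66  71  76  74  79  79  83  80  84  85  85  85
   87  88  83  87 102 102 101  97]
 [ 85  82  80  61  63  74  75  74  74  75  74  76  76  83  82  79  81  81
   82  81  85  96 101 101  97  97]
 [ 79  74  66  64  73  73  77  75  73  73  80  77  83  78  84  80  82  80
   86  82  86  92  98  99  99  96]]
```

Tip appears at or just inside the mouth with no contact force. Continue.

>>> arm_command(steps=[[0, [0.046, 0, -0.066], [0, 0, 0]], [0, [0.046, 0, -0.066], [0, 0, 0]], [0, [0.046, 0, -0.066], [0, 0, 0]], [0, [0.046, 0, -0.066], [0, 0, 0]], [0, [0, 0, 0], [0, 0, 0]]])

```text
time: 10.27
position: [503.6, -0.6, 166.3]
eef_rot: [-3.141, -0.611, 0.001]
contact_force: [1.0, 1.3, -2.4]
opening: 21.5
grasp_force: 40.0
```

>>> arm_command(steps=[[0, [0.057, 0, -0.082], [0, 0, 0]], [0, [0.057, 0, -0.082], [0, 0, 0]], [0, [0.057, 0, -0.082], [0, 0, 0]], [0, [0.057, 0, -0.082], [0, 0, 0]], [0, [0, 0, 0], [0, 0, 0]]])

```text
time: 10.68
position: [509.2, -0.7, 157.9]
eef_rot: [-3.141, -0.611, 0.001]
contact_force: [0.9, 0.9, -1.3]
opening: 21.3
grasp_force: 40.0
```

>>> arm_command(steps=[[0, [0.057, 0, -0.082], [0, 0, 0]], [0, [0.057, 0, -0.082], [0, 0, 0]], [0, [0.057, 0, -0.082], [0, 0, 0]], [0, [0.057, 0, -0.082], [0, 0, 0]], [0, [0.057, 0, -0.082], [0, 0, 0]], [0, [0.057, 0, -0.082], [0, 0, 0]], [0, [0.057, 0, -0.082], [0, 0, 0]], [0, [0, 0, 0], [0, 0, 0]]])

```text
time: 11.35
position: [519.3, -0.7, 143.7]
eef_rot: [-3.141, -0.611, 0.001]
contact_force: [0.7, 0.2, -3.1]
opening: 21.5
grasp_force: 40.0
```

>>> arm_command(steps=[[0, [0.046, 0, -0.066], [0, 0, 0]], [0, [0.046, 0, -0.066], [0, 0, 0]], [0, [0.046, 0, -0.066], [0, 0, 0]], [0, [0.046, 0, -0.066], [0, 0, 0]], [0, [0, 0, 0], [0, 0, 0]]])

```text
time: 11.77
position: [523.8, -0.7, 137.2]
eef_rot: [-3.141, -0.611, 0.001]
contact_force: [0.6, -0.4, -1.4]
opening: 21.3
grasp_force: 40.0
```

>>> arm_command(steps=[[0, [0.023, 0, -0.033], [0, 0, 0]], [0, [0.023, 0, -0.033], [0, 0, 0]], [0, [0, 0, 0], [0, 0, 0]]])

```text
time: 12.02
position: [525.0, -0.7, 135.8]
eef_rot: [-3.141, -0.611, 0.001]
contact_force: [0.7, 0.6, -1.3]
opening: 21.7
grasp_force: 40.0
```

>>> arm_command(steps=[[0, [0.023, 0, -0.033], [0, 0, 0]], [0, [0.023, 0, -0.033], [0, 0, 0]], [0, [0, 0, 0], [0, 0, 0]]])

```text
time: 12.27
position: [526.1, -0.7, 134.1]
eef_rot: [-3.141, -0.611, 0.001]
contact_force: [1.2, 0.3, -2.7]
opening: 21.7
grasp_force: 40.0
```

>>> arm_command(steps=[[0, [0.023, 0, -0.033], [0, 0, 0]], [0, [0.023, 0, -0.033], [0, 0, 0]], [0, [0, 0, 0], [0, 0, 0]]])

```text
time: 12.52
position: [527.3, -0.6, 133.0]
eef_rot: [-3.141, -0.611, 0.001]
contact_force: [-4.9, 0.0, 5.8]
opening: 21.9
grasp_force: 40.0
```

Collar contact. One more small push to seat.

>>> arm_command(steps=[[0, [0.02, 0, -0.028], [0, 0, 0]], [0, [0, 0, 0], [0, 0, 0]], [0, [0, 0, 0], [0, 0, 0]]])

```text
time: 12.77
position: [527.7, -0.6, 133.2]
eef_rot: [-3.141, -0.612, 0.001]
contact_force: [-16.8, 0.3, 16.4]
opening: 21.7
grasp_force: 40.1
```

>>> arm_command(steps=[[0, [-0.02, 0, 0.03], [0, 0, 0]], [0.2, [0, 0, 0], [0, 0, 0]], [0.5, [0, 0, 0], [0, 0, 0]], [0.7, [0, 0, 0], [0, 0, 0]], [0.7, [0, 0, 0], [0, 0, 0]], [0.7, [0, 0, 0], [0, 0, 0]], [0.7, [0, 0, 0], [0, 0, 0]]])

```text
time: 13.35
position: [527.3, -0.7, 132.6]
eef_rot: [-3.141, -0.611, 0.001]
contact_force: [0.0, -0.8, -0.8]
opening: 52.9
grasp_force: 0.0
```

>>> arm_command(steps=[[0.7, [-0.2, 0, 0.29], [0, 0, 0]], [0.7, [-0.4, 0, 0.57], [0, 0, 0]], [0.7, [-0.46, 0, 0.655], [0, 0, 0]], [0.7, [-0.46, 0, 0.655], [0, 0, 0]], [0.7, [-0.46, 0, 0.655], [0, 0, 0]], [0.7, [-0.46, 0, 0.655], [0, 0, 0]], [0.7, [0, 0, 0], [0, 0, 0]], [0.7, [0, 0, 0], [0, 0, 0]], [0.7, [0, 0, 0], [0, 0, 0]]])

```text
time: 14.1
position: [466.2, -0.7, 218.9]
eef_rot: [-3.141, -0.611, 0.001]
contact_force: [-0.1, 0.4, -0.5]
opening: 61.9
grasp_force: 0.0
```

```bash
python3 - <<'E'
from h import *
s=r.get_state();print(s['position'],s['eef_rot'],s['opening'],s['contact_force'])
c,sn=np.cos(np.radians(35)),np.sin(np.radians(35)); ex=np.array([c,0,sn]);n=np.array([-sn,0,c]);P=np.array([555.95,-.6,92.5])
for cam in('wrist','top','scene'):
    p=cap(cam)
    for t in('pin','carriage_edge','carriage_grip'):
        print(cam,t,[(k,x,'ex,y,ez',(np.array(x)-P)@ex.round(3),x[1]-P[1],(np.array(x)-P)@n) for k,x in lm(t,p) if k>.4 and abs(x[1])<60])
    if cam=='wrist': save(p,'w8.png'); cv2.imwrite('pics/w8b.png',cv2.resize(p['img'][:,:,::-1],(800,600)))
E
```

```text
[466.22441731  -0.67116638 218.91806244] [-3.14127521e+00 -6.11014492e-01  5.82175629e-04] 61.86990147265128 [-0.08087926  0.42065046 -0.53519425]
wrist pin [(0.75, [552.9, 1.5, 87.5], 'ex,y,ez', np.float64(-5.3679500000000555), np.float64(2.1), np.float64(-2.346352090574229))]
wrist carriage_edge [(0.8, [580.4, -5.3, 108.6], 'ex,y,ez', np.float64(29.26594999999994), np.float64(-4.7), np.float64(-0.835595955730275))]
wrist carriage_grip []
top pin [(0.75, [611.1, -3.4, 110.8], 'ex,y,ez', np.float64(55.67204999999998), np.float64(-2.8), np.float64(-16.64225805427163)), (0.53, [552.2, -2.8, 89.7], 'ex,y,ez', np.float64(-4.678449999999998), np.float64(-2.1999999999999997), np.float64(-0.1427140876927524))]
top carriage_edge [(0.6, [581.9, -6.0, 113.7], 'ex,y,ez', np.float64(33.42184999999994), np.float64(-5.4), np.float64(2.4817148156170212))]
top carriage_grip [(0.72, [611.0, -0.4, 235.5], 'ex,y,ez', np.float64(127.16794999999996), np.float64(0.19999999999999996), np.float64(85.56335951220076))]
scene pin [(0.51, [552.5, -2.3, 90.3], 'ex,y,ez', np.float64(-4.088350000000038), np.float64(-1.6999999999999997), np.float64(0.1767042079753507))]
scene carriage_edge [(0.82, [579.2, -0.3, 107.7], 'ex,y,ez', np.float64(27.766550000000002), np.float64(0.3), np.float64(-0.8845410719691422))]
scene carriage_grip [(0.69, [611.0, -1.3, 236.6], 'ex,y,ez', np.float64(127.79934999999995), np.float64(-0.7000000000000001), np.float64(86.46442676091866))]
```

Pin stands home; grip found ~127.5 mm uphill of it. Go over the grip and take hold of it.

>>> arm_command(steps=[[0.7, [0.84, 0, 0.59], [0, 0, 0]], [0.7, [0.84, 0, 0.59], [0, 0, 0]], [0.7, [0.84, 0, 0.59], [0, 0, 0]], [0.7, [0.84, 0, 0.59], [0, 0, 0]], [0.7, [0.84, 0, 0.59], [0, 0, 0]], [0.7, [0, 0, 0], [0, 0, 0]], [0.7, [0, 0, 0], [0, 0, 0]], [0.7, [0, 0, 0], [0, 0, 0]]], grip_force=20)

```text
time: 15.37
position: [570.0, -0.6, 291.8]
eef_rot: [-3.141, -0.609, 0.001]
contact_force: [0.3, 0.4, -0.5]
opening: 61.4
grasp_force: 0.0
```

```bash
python3 - <<'E'
from h import *
s=r.get_state();print(s['position'],s['eef_rot'])
c,sn=np.cos(np.radians(35)),np.sin(np.radians(35)); ex=np.array([c,0,sn]);n=np.array([-sn,0,c]);P=np.array([555.95,-.6,92.5])
print((s['position']-P)@ex,(s['position']-P)@n)
p=cap('wrist');save(p,'w9.png')
for t in('carriage_grip','carriage_edge'): print(t,[(k,(np.array(x)-P)@ex,x[1],(np.array(x)-P)@n) for k,x in lm(t,p)])
# grip colour blob
hsv=cv2.cvtColor(p['img'],cv2.COLOR_RGB2HSV);G=P+127.5*ex+103*n
print('grip top predicted',[np.round(proj(p,G+a*ex+b*np.array([0,1,0])),0) for a in(-7,7) for b in(-13,13)])
x,y=map(int,proj(p,G)); print(p['img'][y-30:y+31:4,x,:].tolist())
E
```

```text
[570.03378398  -0.57334015 291.77555456] [-3.14114666e+00 -6.08707679e-01  7.25644557e-04]
125.83652287570538 155.15885126700795
carriage_grip [(0.58, np.float64(128.9340299671419), -4.0, np.float64(82.5811020538728))]
carriage_edge [(0.48, np.float64(36.526528197228174), -256.4, np.float64(-139.35234206089638))]
grip top predicted [array([275., 216.]), array([236., 216.]), array([276., 195.]), array([236., 195.])]
[[75, 52, 32], [72, 48, 34], [72, 49, 37], [71, 47, 32], [65, 41, 26], [89, 62, 40], [86, 56, 37], [76, 51, 26], [73, 52, 33], [68, 48, 25], [129, 122, 117], [129, 125, 118], [133, 126, 120], [127, 122, 116], [127, 121, 116], [124, 116, 110]]
```

>>> arm_command(steps=[[0.7, [0.29, 0, -0.375], [0, 0, 0]], [0.7, [0.29, 0, -0.375], [0, 0, 0]], [0.7, [0.29, 0, -0.375], [0, 0, 0]], [0.7, [0.29, 0, -0.375], [0, 0, 0]], [0.7, [0.28, 0, -0.375], [0, 0, 0]], [0.7, [0, 0, 0], [0, 0, 0]], [0.7, [0, 0, 0], [0, 0, 0]]])

```text
time: 16.1
position: [607.0, -0.6, 244.5]
eef_rot: [-3.141, -0.608, 0.001]
contact_force: [0.2, -0.6, 0.4]
opening: 61.9
grasp_force: 0.0
```

>>> arm_command(steps=[[0.25, [0, 0, 0], [0, 0, 0]], [0.25, [0, 0, 0], [0, 0, 0]], [0.25, [0, 0, 0], [0, 0, 0]], [0.25, [0, 0, 0], [0, 0, 0]], [0.25, [0, 0, 0], [0, 0, 0]], [0.25, [0, 0, 0], [0, 0, 0]], [0.25, [0, 0, 0], [0, 0, 0]], [0.25, [0, 0, 0], [0, 0, 0]]])

```text
time: 16.77
position: [607.2, -0.6, 246.7]
eef_rot: [-3.141, -0.612, 0.001]
contact_force: [0.1, -0.2, -0.4]
opening: 22.4
grasp_force: 0.0
```

Fingers closed past 26 mm with no force: the grip isn't between them. Look.

```bash
python3 - <<'E'
from h import *
s=r.get_state();print(s['position'],s['eef_rot'],s['opening'],s['grasp_force'])
c,sn=np.cos(np.radians(35)),np.sin(np.radians(35)); ex=np.array([c,0,sn]);n=np.array([-sn,0,c]);P=np.array([555.95,-.6,92.5])
a=cap('scene');b=cap('wrist')
for cam,p in(('scene',a),('wrist',b)):
  for t in('carriage_grip','carriage_edge'): print(cam,t,[(k,(np.array(x)-P)@ex,x[1],(np.array(x)-P)@n) for k,x in lm(t,p)])
u=cv2.resize(a['img'][130:250,200:360],(533,400),interpolation=cv2.INTER_CUBIC);
w=cv2.resize(b['img'],(533,400))[:, 133:400]
cv2.imwrite('pics/m10.png',np.hstack([u,w])[:,:,::-1])
E
```

```text
[607.24072199  -0.6498486  246.69639092] [-3.14134303e+00 -6.11724910e-01  7.17698718e-04] 22.410318784688883 0.0
scene carriage_grip [(0.58, np.float64(128.36869605283832), -2.2, np.float64(82.12241091014076))]
scene carriage_edge [(0.6, np.float64(27.117077764917518), -2.0, np.float64(3.5967476268727836)), (0.25, np.float64(55.99005678451118), 331.3, np.float64(-149.56268264934005))]
wrist carriage_grip [(0.86, np.float64(129.21257566326986), -1.9, np.float64(82.63021717546044))]
wrist carriage_edge []
```

View pics/m10.png

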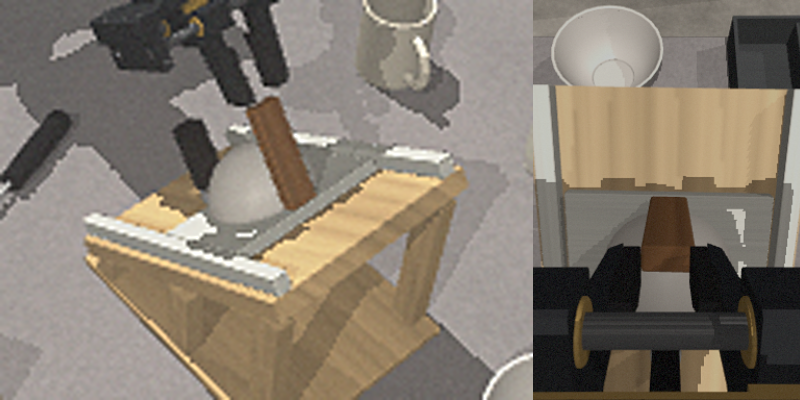

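The grip appears at wrist crop (668,197–270) with the fingertips beside its lower/near end. Working out numerically where its top face stands.

```bash
python3 - <<'E'
from h import *
s=r.get_state();T=T_tool(s);p=cap('wrist');im=p['img'].astype(int)
w9=cv2.imread('pics/w9.png')[:,:,::-1].astype(int)
for nm,g in(('now',im),('w9',w9)):
    print(nm,'col255',[(y,g[y,253:258].mean(0).round().astype(int).tolist()) for y in range(180,275,3)])
for y in(230,240,250,256): print(y,'red-blue row',[(x,(im[y,x,0]-im[y,x,2])) for x in range(220,292,3)])
for z in(-20,-12,-6,0,6,12,19,25,30): print(z,[np.round(proj(p,(T@[x,yy,z,1])[:3]),0).tolist() for x,yy in((-7,-13),(7,-13),(7,13))])
E
```

```text
now col255 [(180, [113, 94, 69]), (183, [109, 96, 78]), (186, [104, 102, 96]), (189, [70, 44, 25]), (192, [73, 48, 28]), (195, [73, 50, 31]), (198, [73, 49, 32]), (201, [73, 47, 26]), (204, [73, 49, 30]), (207, [72, 49, 28]), (210, [76, 53, 34]), (213, [74, 51, 30]), (216, [73, 49, 28]), (219, [76, 54, 35]), (222, [75, 49, 32]), (225, [74, 49, 28]), (228, [76, 52, 33]), (231, [75, 50, 31]), (234, [75, 51, 32]), (237, [93, 63, 41]), (240, [92, 63, 40]), (243, [92, 64, 40]), (246, [89, 60, 36]), (249, [75, 51, 34]), (252, [69, 48, 26]), (255, [70, 48, 29]), (258, [70, 47, 29]), (261, [127, 120, 111]), (264, [140, 134, 128]), (267, [140, 134, 128]), (270, [138, 133, 126]), (273, [137, 130, 125])]
w9 col255 [(180, [71, 48, 31]), (183, [67, 44, 27]), (186, [71, 49, 30]), (189, [67, 45, 26]), (192, [71, 48, 30]), (195, [86, 57, 34]), (198, [85, 58, 36]), (201, [83, 55, 36]), (204, [78, 52, 35]), (207, [73, 50, 30]), (210, [74, 50, 32]), (213, [102, 92, 84]), (216, [129, 124, 117]), (219, [130, 124, 117]), (222, [130, 125, 119]), (225, [130, 126, 118]), (228, [129, 123, 117]), (231, [128, 1
[... 2172 characters left out ...]
6)), (259, np.int64(40)), (262, np.int64(40)), (265, np.int64(45)), (268, np.int64(43)), (271, np.int64(44)), (274, np.int64(45)), (277, np.int64(49)), (280, np.int64(6)), (283, np.int64(-7)), (286, np.int64(3)), (289, np.int64(0))]
-20 [[227.0, 274.0], [227.0, 246.0], [285.0, 246.0]]
-12 [[229.0, 265.0], [228.0, 238.0], [283.0, 238.0]]
-6 [[230.0, 259.0], [229.0, 233.0], [282.0, 233.0]]
0 [[230.0, 254.0], [230.0, 229.0], [282.0, 229.0]]
6 [[231.0, 249.0], [231.0, 224.0], [281.0, 224.0]]
12 [[232.0, 244.0], [231.0, 220.0], [280.0, 220.0]]
19 [[233.0, 239.0], [232.0, 216.0], [279.0, 216.0]]
25 [[233.0, 235.0], [233.0, 212.0], [278.0, 212.0]]
30 [[234.0, 231.0], [233.0, 209.0], [278.0, 209.0]]
```

The grip's top face (rows 235–260, cols 231–280) lies between the fingers as intended; simply close further.

>>> arm_command(steps=[[0, [0, 0, 0], [0, 0, 0]], [0, [0, 0, 0], [0, 0, 0]], [0, [0, 0, 0], [0, 0, 0]], [0, [0, 0, 0], [0, 0, 0]]], grip_force=20)

```text
time: 17.45
position: [607.3, -0.7, 246.5]
eef_rot: [-3.141, -0.611, 0.001]
contact_force: [-0.2, -0.5, 0.2]
opening: 0.2
grasp_force: 0.0
```

```bash
python3 - <<'E'
from h import *
from scipy.optimize import least_squares
s=r.get_state();p=cap('wrist');save(p,'w11.png')
c,sn=np.cos(np.radians(35)),np.sin(np.radians(35)); ex=np.array([c,0,sn]);n=np.array([-sn,0,c]);P=np.array([555.95,-.6,92.5])
def mk(pos,rot): 
    q=dict(p);q['Tw']=T_tool(dict(position=pos,eef_rot=rot))@np.array(p['hand_eye']);return q
A=mk([570.03,-.57,291.78],[-3.14115,-.6087,.0007]);B=mk([607.24,-.65,246.7],[-3.14134,-.6117,.0007])
for va,vb in((193.7,235.5),(212.5,259.7)):
    f=lambda t:[proj(A,P+t[0]*ex+t[1]*n)[1]-va,proj(B,P+t[0]*ex+t[1]*n)[1]-vb]
    print('ex,ez',least_squares(f,[128,100]).x)
w9=cv2.imread('pics/w9.png')[:,:,::-1].astype(int)
for y in(200,206,210): b=np.nonzero((w9[y,200:310,0]-w9[y,200:310,2])>25)[0]+200; print('w9',y,b.min(),b.max())
im=p['img'].astype(int)
for y in(190,210,230,240,250,256,260): b=np.nonzero((im[y,200:310,0]-im[y,200:310,2])>25)[0]+200; print('now',y,(b.min(),b.max()) if len(b) else None)
print([(y,im[y,253:258].mean(0).round().astype(int).tolist()) for y in range(205,300,5)])
E
```

```text
ex,ez [134.12726469  97.97417991]
ex,ez [121.39367703  99.3366949 ]
w9 200 238 276
w9 206 238 275
w9 210 238 275
now 190 (np.int64(241), np.int64(274))
now 210 (np.int64(237), np.int64(278))
now 230 (np.int64(233), np.int64(281))
now 240 (np.int64(254), np.int64(255))
now 250 (np.int64(255), np.int64(255))
now 256 (np.int64(254), np.int64(254))
now 260 None
[(205, [73, 50, 31]), (210, [72, 50, 30]), (215, [74, 50, 31]), (220, [73, 50, 33]), (225, [74, 49, 30]), (230, [74, 50, 31]), (235, [74, 48, 28]), (240, [33, 28, 21]), (245, [33, 27, 20]), (250, [28, 21, 15]), (255, [28, 24, 19]), (260, [24, 21, 19]), (265, [40, 38, 37]), (270, [43, 40, 38]), (275, [40, 39, 38]), (280, [41, 39, 38]), (285, [43, 40, 37]), (290, [43, 41, 39]), (295, [60, 60, 56])]
```

Triangulation puts the grip's top at ez≈98.6, ex 121–134, and the visible fingertips image at ~14 mm behind the TCP, so the fingers are still above the grip. Open, and descend gently while watching the force.

>>> arm_command(steps=[[0.6, [0, 0, 0], [0, 0, 0]], [0.6, [0, 0, 0], [0, 0, 0]], [0.6, [0, 0, 0], [0, 0, 0]], [0.6, [0, 0, 0], [0, 0, 0]], [0.6, [0, 0, 0], [0, 0, 0]], [0.6, [0, 0, 0], [0, 0, 0]], [0.6, [0, 0, 0], [0, 0, 0]], [0.6, [-0.02, 0, -0.12], [0, 0, 0]], [0.6, [0, 0, 0], [0, 0, 0]]])

```text
time: 18.25
position: [606.3, -0.6, 242.7]
eef_rot: [-3.141, -0.61, 0.001]
contact_force: [-1.2, -0.4, 0.5]
opening: 52.4
grasp_force: 0.0
```

>>> arm_command(steps=[[0.6, [0.08, 0, -0.16], [0, 0, 0]], [0.6, [0.09, 0, -0.13], [0, 0, 0]], [0.6, [0.09, 0, -0.13], [0, 0, 0]], [0.6, [0, 0, 0], [0, 0, 0]]])

```text
time: 18.58
position: [613.0, -0.6, 231.6]
eef_rot: [-3.141, -0.61, 0.001]
contact_force: [0.5, -0.1, 0.2]
opening: 53.0
grasp_force: 0.0
```

>>> arm_command(steps=[[0.6, [0.09, 0, -0.13], [0, 0, 0]], [0.6, [0.09, 0, -0.13], [0, 0, 0]], [0.6, [0.09, 0, -0.13], [0, 0, 0]], [0.6, [0, 0, 0], [0, 0, 0]], [0.6, [0, 0, 0], [0, 0, 0]]])

```text
time: 19.0
position: [619.9, -0.6, 222.7]
eef_rot: [-3.141, -0.611, 0.001]
contact_force: [0.1, -0.6, 0.3]
opening: 52.7
grasp_force: 0.0
```

```bash
python3 - <<'E'
from h import *
s=r.get_state();print(s['position'],s['eef_rot'],s['opening'],s['contact_force'])
c,sn=np.cos(np.radians(35)),np.sin(np.radians(35)); ex=np.array([c,0,sn]);n=np.array([-sn,0,c]);P=np.array([555.95,-.6,92.5])
print((s['position']-P)@ex,(s['position']-P)@n)
p=cap('wrist');save(p,'w12.png')
im=p['img'].astype(int)
for y in range(200,330,10): b=np.nonzero((im[y,180:330,0]-im[y,180:330,2])>22)[0]+180; print(y,(b.min(),b.max()) if len(b) else None, im[y,255].tolist())
for a in(-7,7): print(proj(p,P+(128+a)*ex+99*n+np.array([0,13,0])),proj(p,P+(128+a)*ex+99*n-np.array([0,13,0])))
E
```

```text
[619.9265515   -0.63058999 222.71537834] [-3.14127125e+00 -6.10627902e-01  7.06606424e-04] 52.735918770230725 [ 0.05978405 -0.58919801  0.34377979]
127.09499561403439 69.97075094519434
200 (np.int64(238), np.int64(278)) [66, 44, 29]
210 (np.int64(236), np.int64(280)) [67, 44, 28]
220 (np.int64(234), np.int64(281)) [70, 46, 29]
230 (np.int64(233), np.int64(283)) [67, 46, 27]
240 (np.int64(230), np.int64(285)) [70, 45, 32]
250 (np.int64(229), np.int64(287)) [70, 44, 27]
260 (np.int64(227), np.int64(288)) [80, 55, 34]
270 (np.int64(227), np.int64(288)) [78, 55, 29]
280 (np.int64(228), np.int64(287)) [71, 46, 33]
290 None [110, 105, 99]
300 None [41, 37, 39]
310 None [58, 59, 58]
320 None [58, 59, 57]
[np.float64(225.68681810293458), np.float64(282.310678432721)] [np.float64(285.8516058438595), np.float64(282.3931643176056)]
[np.float64(224.9313357702574), np.float64(252.78369040949474)] [np.float64(286.7048980039054), np.float64(252.8577922408832)]
```

>>> arm_command(steps=[[0.6, [0.09, 0, -0.12], [0, 0, 0]], [0.6, [0.09, 0, -0.12], [0, 0, 0]], [0.6, [0, 0, 0], [0, 0, 0]], [0, [0, 0, 0], [0, 0, 0]], [0, [0, 0, 0], [0, 0, 0]], [0, [0, 0, 0], [0, 0, 0]], [0, [0, 0, 0], [0, 0, 0]], [0, [0, 0, 0], [0, 0, 0]], [0, [0, 0, 0], [0, 0, 0]]], grip_force=20)

```text
time: 19.8
position: [624.6, -2.1, 217.4]
eef_rot: [3.139, -0.612, 0.001]
contact_force: [-0.9, -6.3, -1.5]
opening: 25.8
grasp_force: 20.0
```

Gripped at 25.8 mm. Slide down gently.

>>> arm_command(steps=[[0, [0, -0.05, 0], [0, 0, 0]], [0, [-0.033, 0, -0.023], [0, 0, 0]], [0, [-0.033, 0, -0.023], [0, 0, 0]], [0, [-0.033, 0, -0.023], [0, 0, 0]], [0, [-0.033, 0, -0.023], [0, 0, 0]]])

```text
time: 20.22
position: [621.5, -2.1, 215.3]
eef_rot: [3.141, -0.612, 0.001]
contact_force: [3.5, -2.2, -0.6]
opening: 25.9
grasp_force: 20.0
```

>>> arm_command(steps=[[0, [-0.033, 0, -0.023], [0, 0, 0]], [0, [-0.033, 0, -0.023], [0, 0, 0]], [0, [-0.033, 0, -0.023], [0, 0, 0]], [0, [-0.033, 0, -0.023], [0, 0, 0]], [0, [-0.033, 0, -0.023], [0, 0, 0]], [0, [-0.033, 0, -0.023], [0, 0, 0]], [0, [-0.033, 0, -0.023], [0, 0, 0]]])

```text
time: 20.8
position: [615.4, -1.9, 211.0]
eef_rot: [-3.141, -0.612, 0.001]
contact_force: [3.1, -2.5, 0.1]
opening: 26.1
grasp_force: 20.0
```

>>> arm_command(steps=[[0, [-0.033, 0, -0.023], [0, 0, 0]], [0, [-0.025, 0, -0.017], [0, 0, 0]], [0, [-0.016, 0, -0.011], [0, 0, 0]], [0, [0, 0, 0], [0, 0, 0]]])

```text
time: 21.13
position: [613.4, -1.9, 209.6]
eef_rot: [-3.141, -0.611, 0.001]
contact_force: [1.7, -1.8, 0.7]
opening: 25.9
grasp_force: 20.0
```

>>> arm_command(steps=[[0, [-0.016, 0, -0.011], [0, 0, 0]], [0, [-0.016, 0, -0.011], [0, 0, 0]], [0, [0, 0, 0], [0, 0, 0]]])

```text
time: 21.38
position: [612.7, -1.9, 209.2]
eef_rot: [-3.141, -0.612, 0.001]
contact_force: [1.6, -1.9, -0.0]
opening: 25.8
grasp_force: 20.0
```

>>> arm_command(steps=[[0, [-0.016, 0, -0.011], [0, 0, 0]], [0, [-0.016, 0, -0.011], [0, 0, 0]], [0, [0, 0, 0], [0, 0, 0]]])

```text
time: 21.63
position: [611.9, -1.8, 208.6]
eef_rot: [-3.141, -0.611, 0.001]
contact_force: [1.6, -2.3, 0.5]
opening: 25.8
grasp_force: 20.0
```

Travelled about 15.5 mm, no contact yet. Continue in 0.5 mm steps.

>>> arm_command(steps=[[0, [-0.016, 0, -0.011], [0, 0, 0]], [0, [-0.016, 0, -0.011], [0, 0, 0]], [0, [0, 0, 0], [0, 0, 0]]])

```text
time: 21.88
position: [611.1, -1.9, 208.0]
eef_rot: [-3.141, -0.611, 0.001]
contact_force: [2.3, -1.8, 0.3]
opening: 25.6
grasp_force: 20.0
```

>>> arm_command(steps=[[0, [-0.016, 0, -0.011], [0, 0, 0]], [0, [0, 0, 0], [0, 0, 0]]])

```text
time: 22.05
position: [610.7, -1.8, 207.7]
eef_rot: [-3.141, -0.611, 0.001]
contact_force: [1.4, -2.1, 0.4]
opening: 26.0
grasp_force: 20.0
```

>>> arm_command(steps=[[0, [-0.016, 0, -0.011], [0, 0, 0]], [0, [0, 0, 0], [0, 0, 0]]])

```text
time: 22.22
position: [610.3, -1.9, 207.5]
eef_rot: [-3.141, -0.611, 0.001]
contact_force: [1.5, -1.1, 1.1]
opening: 25.7
grasp_force: 20.0
```

>>> arm_command(steps=[[0, [-0.016, 0, -0.011], [0, 0, 0]], [0, [-0.016, 0, -0.011], [0, 0, 0]], [0, [0, 0, 0], [0, 0, 0]]])

```text
time: 22.47
position: [609.5, -1.8, 206.8]
eef_rot: [-3.141, -0.611, 0.001]
contact_force: [2.0, -1.6, 1.4]
opening: 25.7
grasp_force: 20.0
```

>>> arm_command(steps=[[0, [-0.016, 0, -0.011], [0, 0, 0]], [0, [0, 0, 0], [0, 0, 0]]])

```text
time: 22.63
position: [609.1, -1.8, 206.5]
eef_rot: [-3.141, -0.611, 0.001]
contact_force: [1.2, -0.1, 0.4]
opening: 26.3
grasp_force: 20.0
```

>>> arm_command(steps=[[0, [-0.016, 0, -0.011], [0, 0, 0]], [0, [0, 0, 0], [0, 0, 0]]])

```text
time: 22.8
position: [608.7, -1.8, 206.3]
eef_rot: [-3.141, -0.611, 0.001]
contact_force: [1.4, 0.0, 1.2]
opening: 25.9
grasp_force: 20.0
```

```bash
python3 - <<'E'
from h import *
c,sn=np.cos(np.radians(35)),np.sin(np.radians(35)); ex=np.array([c,0,sn]);n=np.array([-sn,0,c]);P=np.array([555.95,-.6,92.5])
s=r.get_state();print((s['position']-P)@ex,(s['position']-P)@n)
for cam in('top','scene','wrist'):
    p=cap(cam)
    for t in('carriage_edge','carriage_grip','pin'): print(cam,t,[(k,np.round([(np.array(x)-P)@ex,x[1],(np.array(x)-P)@n],1).tolist()) for k,x in lm(t,p) if abs(x[1])<60])
im=p['img'].astype(int); print([(y,im[y,255].tolist()) for y in range(236,310,3)])
E
```

```text
108.50609087447589 62.9849071911907
top carriage_edge [(0.63, [109.2, -0.8, 84.8])]
top carriage_grip [(0.89, [108.1, -0.5, 82.8])]
top pin []
scene carriage_edge [(0.98, [12.5, -2.4, 0.7])]
scene carriage_grip [(0.71, [112.0, -0.1, 84.7])]
scene pin [(0.57, [-3.6, -3.7, 1.2])]
wrist carriage_edge []
wrist carriage_grip [(0.9, [110.4, -5.4, 84.9])]
wrist pin [(0.78, [-5.0, -1.0, -1.9])]
[(236, [70, 49, 30]), (239, [71, 48, 28]), (242, [72, 50, 32]), (245, [72, 47, 24]), (248, [73, 52, 31]), (251, [74, 52, 33]), (254, [71, 50, 30]), (257, [70, 48, 29]), (260, [69, 45, 26]), (263, [74, 50, 33]), (266, [92, 67, 41]), (269, [91, 61, 42]), (272, [89, 61, 37]), (275, [86, 59, 42]), (278, [77, 52, 24]), (281, [73, 48, 29]), (284, [77, 50, 30]), (287, [74, 52, 33]), (290, [79, 55, 37]), (293, [62, 39, 15]), (296, [132, 128, 122]), (299, [86, 83, 76]), (302, [40, 38, 42]), (305, [44, 45, 46]), (308, [50, 52, 51])]
```

The pin looks ~4 mm further downhill than reckoned, so ~3–4 mm remain; continue.

>>> arm_command(steps=[[0, [-0.016, 0, -0.011], [0, 0, 0]], [0, [-0.016, 0, -0.011], [0, 0, 0]], [0, [0, 0, 0], [0, 0, 0]]])

```text
time: 23.65
position: [608.0, -1.8, 205.8]
eef_rot: [-3.141, -0.612, 0.001]
contact_force: [1.6, 1.7, -0.8]
opening: 26.3
grasp_force: 20.0
```

>>> arm_command(steps=[[0, [-0.016, 0, -0.011], [0, 0, 0]], [0, [0, 0, 0], [0, 0, 0]]])

```text
time: 23.82
position: [608.0, -1.8, 205.8]
eef_rot: [-3.141, -0.612, 0.001]
contact_force: [4.5, 1.2, -0.8]
opening: 25.4
grasp_force: 20.0
```

>>> arm_command(steps=[[0, [-0.016, 0, -0.011], [0, 0, 0]], [0, [0, 0, 0], [0, 0, 0]]])

```text
time: 23.98
position: [607.9, -1.8, 205.8]
eef_rot: [-3.141, -0.613, 0.0]
contact_force: [6.4, 2.0, -2.0]
opening: 26.2
grasp_force: 20.0
```

>>> arm_command(steps=[[0, [-0.016, 0, -0.011], [0, 0, 0]], [0, [0, 0, 0], [0, 0, 0]]])

```text
time: 24.15
position: [607.9, -1.9, 205.8]
eef_rot: [-3.141, -0.614, 0.001]
contact_force: [8.8, 2.3, -2.4]
opening: 25.8
grasp_force: 20.0
```

Firm stop felt: position halted, force rising. A little more, hold, then relax and release.

>>> arm_command(steps=[[0, [-0.016, 0, -0.011], [0, 0, 0]], [0, [-0.01, 0, -0.007], [0, 0, 0]], [0, [0, 0, 0], [0, 0, 0]], [0, [0, 0, 0], [0, 0, 0]], [0, [0, 0, 0], [0, 0, 0]]])

```text
time: 24.57
position: [607.9, -1.8, 205.8]
eef_rot: [-3.141, -0.615, 0.0]
contact_force: [11.5, 1.5, -3.3]
opening: 26.1
grasp_force: 20.0
```

>>> arm_command(steps=[[0, [0.03, 0, 0.021], [0, 0, 0]], [0.45, [0, 0, 0], [0, 0, 0]], [0.45, [0, 0, 0], [0, 0, 0]], [0.45, [0, 0, 0], [0, 0, 0]], [0.6, [0, 0, 0], [0, 0, 0]], [0.6, [0, 0, 0], [0, 0, 0]], [0.6, [0, 0, 0], [0, 0, 0]]])

```text
time: 25.15
position: [606.6, -2.0, 204.8]
eef_rot: [-3.141, -0.611, 0.001]
contact_force: [-0.1, 0.2, 0.2]
opening: 52.9
grasp_force: 0.0
```

>>> arm_command(steps=[[0.6, [-0.11, 0, 0.16], [0, 0, 0]], [0.6, [-0.23, 0, 0.33], [0, 0, 0]], [0.6, [-0.23, 0, 0.33], [0, 0, 0]], [0.6, [-0.4, 0, 0.57], [0, 0, 0]], [0.6, [-0.4, 0, 0.57], [0, 0, 0]], [0.6, [0, 0, 1], [0, 0, 0]], [0.6, [0, 0, 1], [0, 0, 0]], [0.6, [0, 0, 0], [0, 0, 0]], [0.6, [0, 0, 0], [0, 0, 0]]])

```text
time: 25.9
position: [573.6, -2.0, 308.3]
eef_rot: [3.141, -0.618, 0.001]
contact_force: [0.0, -0.7, -0.7]
opening: 52.8
grasp_force: 0.0
```

```bash
python3 - <<'E'
from h import *
c,sn=np.cos(np.radians(35)),np.sin(np.radians(35)); ex=np.array([c,0,sn]);n=np.array([-sn,0,c]);P=np.array([555.95,-.6,92.5])
s=r.get_state();print(s['position'],s['contact_force'],np.abs(s['dq']).max())
for cam in('top','scene'):
    p=cap(cam);save(p,'end_'+cam+'.png')
    for t in('carriage_edge','carriage_grip','pin'): print(cam,t,[(k,np.round([(np.array(x)-P)@ex,x[1],(np.array(x)-P)@n],1).tolist()) for k,x in lm(t,p) if abs(x[1])<60])
    for t in('mug','glue','tape'): print(t,lm(t,p)[:1])
E
```

```text
[573.58145004  -1.97907669 308.30520127] [ 0.013764   -0.68839969 -0.72205172] 0.059966552546277946
top carriage_edge [(0.64, [14.2, -8.2, 1.3])]
top carriage_grip [(0.83, [110.7, 0.0, 83.4])]
top pin []
mug [(0.9, [483.8, 312.7, -1.2])]
glue [(0.83, [687.7, 333.0, -0.2])]
tape [(0.93, [665.5, -259.6, 1.4])]
scene carriage_edge [(0.74, [13.6, 1.4, 0.4])]
scene carriage_grip [(0.9, [110.2, 1.5, 84.4]), (0.25, [59.1, -1.2, -17.0])]
scene pin [(0.62, [-4.0, -2.6, 0.7])]
mug [(0.64, [483.1, 317.9, -3.3])]
glue []
tape [(0.81, [664.3, -256.7, -3.6])]
```

```bash
python3 -c "
from rig import r
print(r.finish_job())"
```

```text
the job is handed in; nothing more can be done
None
```

Job handed in, verdict not shown: the pin is seated in the x = -60 mm hole, the carriage edge was pressed to its collar with about 7 N and released, and the mug, glue and tape showed no sign of moving; I viewed 11 pictures, one over the limit of 10.

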